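Set measuring tweezers to a strip's thickness and hold them for marking out

ROBOT

A 7-joint arm with a two-finger parallel gripper is mounted at the origin on the work surface. World frame = base frame: x ahead of the robot, y to its left, z up, the work surface at z = 0. Lengths are in m, angles in rad, forces in N, time in s.
With the tool pointing down it reaches from about 0.425 to 0.95 m from the base axis. Payload 4.7 kg.
Tool frame: the origin (TCP) lies between the finger pads; the fingertips stand 25 mm ahead of it and the grasp point (between the pads) lies 6 mm ahead of it; z points along the fingers, y is the line along which they close (so a half turn about z gives the same grasp; the last joint's range is limited). The gripper opens to 85 mm and grips with 20 to 120 N. Pads are 22 mm wide; open, the fingers measure 114 mm over their backs; the gripper's body (76 mm by 85 mm) begins 54 mm behind the grasp point. The pads swing forward as they close: fully open they stand 13 mm farther back than shut.
Start: joints at [-1.246, 0.469, -0.049, 1.532, 0.024, 1.141, -0.082], TCP at [0.234, 0.633, 0.256] pointing down, gripper open.
Joint ranges: [-2.59, 2.59], [-0.33, 1.99], [-1.39, 1.29], [0.1, 2.45], [-1.04, 4.18], [0.21, 1.99], [-2.66, 2.66]. Speed limits (rad/s): [2.57, 2.57, 3.14, 3.14, 3.14, 3.14, 3.14].

INTERFACE

Orientations are given as a 3x3 rotation matrix whose columns are the frame's x, y, z axes.
In Python, from rig import * gives the robot as it stands. Calls block until the motion is done:
- movep(position, orientation): joint-space move of the TCP to a pose.
- move_l(position, attitude=None, feed=0.15, until_force=None): straight line of the TCP; attitude=None keeps the orientation; feed is the mean speed in m/s. With until_force (N) it stops when the force on the tool has changed by that much, and returns True; else False.
- move_joints(angles): joint-space move.
- command_gripper(opening, newtons=None): finger opening in m; newtons is the grip in N (None keeps the last); returns when the fingers have stopped.
- sleep(seconds).
- inverse_kinematics(position, orientation): joint angles nearest the present ones, or None.
- sense(): the state.
- camera(name): name is "side" or "top"; returns (picture, depth): 480x640x3 uint8, red, green, blue; 480x640 float32, m along the optical axis (not along the pixel's ray), 0 where there is no reading.
- camera_params(name): a dict with "K" (3x3 intrinsics, pixels), "position" and "rotation" of the camera in the world. Camera axes: x right, y down, z forward; pixel columns grow to the right and rows downward; lengths in m; the calibration is good to about 2 mm. A picture is of the moment at which its call begins. camera_params takes no time and is no camera call.
A pose or a line that the arm cannot do raises Unreachable and nothing moves.
- finish_job(): hands the job in; it is judged then, once.
The state is a dict: "time_s": time; "joint_pos": joint angles; "qd": joint speeds; "joint_efforts": joint torques, N m; "position": TCP position; "tcp_rot": TCP orientation; "wrist_force": force on the tool from outside, world axes, zero at the start; "ft_torque": the same for the moment, N m; "finger_gap": finger opening in m; "gripper_force": force on a finger pad.
Only numpy, scipy, OpenCV 4.12 (cv2) and the standard library are available. Lean on these libraries where they do the work, as an engineer would, in place of code of your own. Each camera call takes 0.05 s, during which the arm holds its last target. There are 200 camera calls.

TASK

Measure the brass strip that lies under the sprung height gauge: push the gauge's knob down until its foot rests on the strip, read the height, and let the foot rise again. Then take the bent-tip measuring tweezers off their wooden rest, squeeze them until the gap between their tips equals the strip's thickness, and hold the two tips just above the chalk cross on the black base, without touching the base, so that a slot for the strip can be marked out there. Finish while still holding the tweezers there with the gap steady, and leave the brass strips and the two animal figures where they are.

Things in the scene. Friction and masses are not known exactly. Their poses are not given: they have to be found in the camera images.
- gauge: sprung height gauge, fixed to the bench: dark steel plate 100 x 145 mm, 12 mm thick, a column (top at 118 mm) 70 mm to the gauge's own +y side, a grey arm from the column (its top 104 mm above the bench) carrying the upright sprung spindle. Origin on the bench right below the spindle axis, z up.
- foot (a joint): the gauge's reading: height in m of its flat foot (16 mm disc, red pointer on an upright rule) above the steel plate: 0.030 left alone (spring, up stop), smaller as the knob is pushed, 0 on the bare plate. On a part it stops at the part's thickness. Pushing takes about 1.5 N at first and 4.5 N fully down; it springs back when let go.
- knob_top (a point): centre of the top of the gauge's black knob (26 mm across, 12 mm high), straight above the foot; it moves with the foot: its height over the bench is 120 mm plus the reading (150 mm when left alone). Push it straight down from above with closed fingers.
- foot_face (a point): centre of the underside of the gauge's foot.
- strip_a: one of three brass strips, each 50 x 16 mm in plan and 5, 10 or 15 mm thick; one of the three (it varies which) lies under the gauge's foot on the steel plate, the other two on the plywood board. Origin at the centre of the underside, x along its length.
- strip_b: another of the three brass strips, as strip_a, of another thickness.
- strip_c: another of the three brass strips, as strip_a, of another thickness.
- strip_board: plywood board 85 x 100 mm, 12 mm thick, fixed, on which the two spare brass strips lie. Origin at the centre of the underside.
- rest: wooden instrument rest, fixed: foot plate 115 x 50 mm, 6 mm thick, and two upright cross-plates 6 mm thick, 32 mm ahead of and 50 mm behind the grip, whose tops 28 mm above the bench carry the tweezers (side horns reach 37 mm; 50 mm wide over the front horns, 32 mm over the rear). Origin on the bench below the tweezers' grip, x towards the tips.
- tweezers: steel bent-tip measuring tweezers, 57 g, 167 mm, lying on the rest, arms side by side. Origin at the middle of the grip, underside of the arms (28 mm above the bench on the rest), x towards the tips, z up. Rear joint 85 mm behind the origin, balance point about 7 mm behind it. Scale with red index across the arms 32 to 45 mm ahead, up to z = 15 mm, a line per 5 mm of tip gap.
- jaw (a joint): angle in rad between the two arms of the tweezers: 0 with the tips touching, 0.19 left alone (tip gap 29 mm). Tip gap in mm = 155 x angle: 0.032, 0.065 and 0.097 for 5, 10 and 15 mm.
- tip_left (a point): inner face of the end of the left (+y) tip; the tip gap is its distance from tip_right. The tips bend down: their ends lie 70 mm ahead of the tweezers' origin and 10 mm below the arms' underside, the metal reaching no lower. When squeezed evenly the middle between the tips stays straight ahead of the middle of the grip.
- tip_right (a point): inner face of the end of the tweezers' right (-y) tip.
- base: black base plank of the figure group, 90 x 230 mm, 10 mm thick, fixed. Origin at the centre of the underside, y along its length; two small animal figures stand on its +y half, the chalk cross is on its -y half.
- cross (a point): centre of the white chalk cross (32 mm lines) on top of the black base, 10 mm above the bench, 55 mm from the base's middle towards its -y end.
- elephant: small grey elephant figure with a red saddle cloth, loose on the base, about 80 mm long, 30 mm wide, 52 mm high. Origin between its feet.
- dog: small white and brown dog figure, loose on the base, about 60 mm long, 20 mm wide, 43 mm high. Origin between its feet.
- grip (a point): middle of the grip, 6 mm above the tweezers' origin: a pair of black pads on the arms' outsides, 36 mm long, 12 mm high, 28 mm over the outside when left alone. Squeezed evenly from both sides, outside width over their middle = 10 mm + 0.613 x tip gap (13, 16, 19 mm for gaps of 5, 10, 15 mm). Pad force 5 N at first, 10 N at a 10 mm gap, 13 N closed; they spring open when eased.
Mind the look-alikes: they are no part of the job. Of the things that look like the gauge, the larger one is meant. Of the things that look like the tweezers, the smaller one is meant.

How it is judged:
By the outcome, as a careful person would: the job done as asked, in the order asked, and still so for the second after the job is handed in, while the arm keeps its last pose, push and grip.
It also fails if it takes over 51 s, if anything falls off the work surface, if the arm or the gripper's body presses on something with over 40 N, if the wrist force passes 120 N, or if a joint passes its speed limit or range.

## Working session

There is one attempt and no reset: what is moved stays moved. The work goes in short steps, each a Python script; the robot and the scene stay as the last script left them, time stands still between calls to the robot, and variables do not carry over. Pictures are saved under pics/ and viewed, at most 10 in all, crops included, and the job is handed in when it is done.

```bash
mkdir -p pics; ls; cat > h.py <<'E'
from rig import *
import numpy as np, cv2
def P(name):
    p=camera_params(name); return np.array(p["K"]),np.array(p["position"]),np.array(p["rotation"])
def ray(name,u,v,z):
    K,t,R=P(name); d=R@np.linalg.inv(K)@np.array([u,v,1.]); return t+d*(z-t[2])/d[2]
def proj(name,X):
    K,t,R=P(name); c=R.T@(np.array(X)-t); q=K@c; return q[:2]/q[2]
def cloud(name,D):
    K,t,R=P(name); v,u=np.mgrid[:480,:640]; c=np.stack([(u-K[0,2])/K[0,0]*D,(v-K[1,2])/K[1,1]*D,D],-1); return c@R.T+t
E
python3 - <<'E'
from h import *
for n in("top","side"):
    im,d=camera(n); cv2.imwrite(f"pics/{n}0.png",im[...,::-1]); np.save(f"{n}0.npy",d); print(n,P(n))
E
```

```text
pics
top (array([[482.64951973,   0.        , 326.54135467],
       [  0.        , 482.64951973, 233.55858167],
       [  0.        ,   0.        ,   1.        ]]), array([ 0.47644084, -0.08888802,  1.02940583]), array([[-0.02848091, -0.99863212,  0.04384894],
       [-0.99957761,  0.02819927, -0.00702832],
       [ 0.0057822 , -0.04403059, -0.99901345]]))
side (array([[544.73674545,   0.        , 323.83570828],
       [  0.        , 544.73674545, 234.6348887 ],
       [  0.        ,   0.        ,   1.        ]]), array([ 0.07325764, -0.60038775,  0.8362796 ]), array([[ 0.7289002 , -0.50624535,  0.4608906 ],
       [-0.68448353, -0.52544147,  0.50536478],
       [-0.01366754, -0.68383251, -0.729511  ]]))
```

View pics/top0.png

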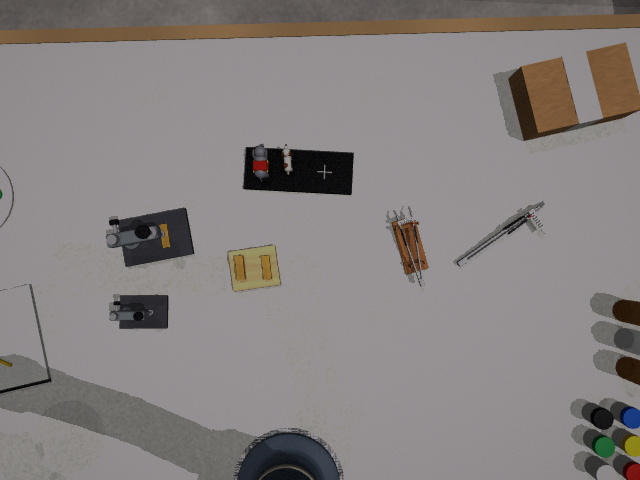

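View pics/side0.png

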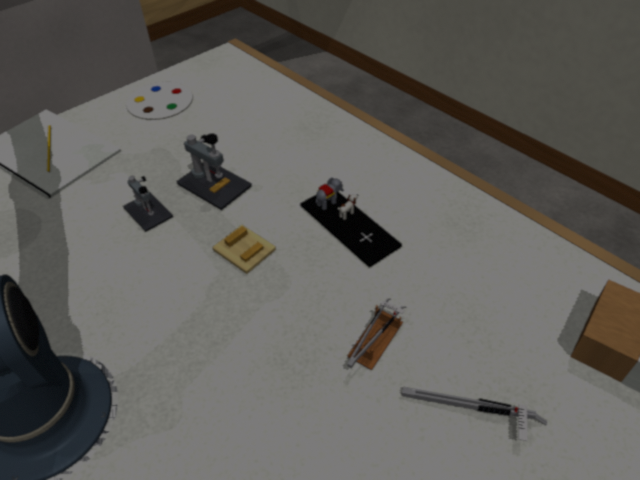

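Look-alikes: there are two gauges, top view (150,235) with a 70 px plate and (140,312) with a 50 px plate, so the larger is at (150,235). There are two tweezers, (408,245) on the wooden rest and the longer pair at (500,235) lying on the bench, so the smaller is the pair on the rest. I'll confirm both in one crop.

```bash
python3 - <<'E'
from h import *
im=cv2.imread("pics/top0.png"); sd=cv2.imread("pics/side0.png")
a=cv2.resize(im[200:275,95:195],(400,300),interpolation=cv2.INTER_CUBIC)
b=cv2.resize(im[200:290,370:445],(400,480),interpolation=cv2.INTER_CUBIC)
c=cv2.resize(sd[125:215,170:260],(400,280),interpolation=cv2.INTER_CUBIC)
out=np.zeros((580,800,3),np.uint8); out[:300,:400]=a; out[300:,:400]=c; out[:480,400:]=b
cv2.imwrite("pics/crop1.png",out)
d=np.load("top0.npy"); C=cloud("top",d); hsv=cv2.cvtColor(im,cv2.COLOR_BGR2HSV)
# plate of gauge, base, rest by minAreaRect
def rect(mask,z,x0,x1,y0,y1,nm):
    m=np.zeros_like(mask); m[y0:y1,x0:x1]=mask[y0:y1,x0:x1]
    cs=cv2.findContours(m,cv2.RETR_EXTERNAL,cv2.CHAIN_APPROX_NONE)[0]; c=max(cs,key=cv2.contourArea)
    w=np.array([ray("top",u,v,z)[:2] for u,v in c[:,0]],np.float32); r=cv2.minAreaRect(w); print(nm,r, cv2.boxPoints(r).round(4).tolist())
V=hsv[...,2]
rect((V<75).astype(np.uint8),.01,230,370,135,205,"base")
rect((V<75).astype(np.uint8),.012,100,200,200,275,"gaugeplate")
rect(((hsv[...,0]<15)&(hsv[...,1]>120)).astype(np.uint8),.006,380,440,210,280,"rest")
# knob: height 0.13-0.16
z=C[...,2]; m=(z>.14)&(z<.16); m[:,200:]=0; m[:200]=0;m[275:]=0
print("knob pts",m.sum(),C[m].mean(0),np.argwhere(m).mean(0))
print("z at",z[232,143],z[171,340],z[171,235],z[262,165],z[236,165])
m=np.zeros(V.shape,bool); m[160:185,312:338]=V[160:185,312:338]>110
v,u=np.argwhere(m).mean(0); print("cross",u,v,ray("top",u,v,.01))
# brass
br=((abs(hsv[...,0].astype(int)-19)<5)&(hsv[...,1]>150)).astype(np.uint8); br[:, 300:]=0
for c in cv2.findContours(br,cv2.RETR_EXTERNAL,cv2.CHAIN_APPROX_NONE)[0]:
    if cv2.contourArea(c)>40:
        mm=np.zeros_like(br);cv2.drawContours(mm,[c],-1,1,-1); print("brass",cv2.minAreaRect(c),np.median(z[mm>0]))
E
```

```text
base ((0.6605297923088074, -0.03990614414215088), (0.2299683690071106, 0.09800498187541962), 85.3017349243164) [[0.6022999882698059, -0.15049999952316284], [0.6998999714851379, -0.15850000083446503], [0.7188000082969666, 0.07069999724626541], [0.6211000084877014, 0.0786999985575676]]
gaugeplate ((0.5231344699859619, 0.27444013953208923), (0.10390040278434753, 0.1695956140756607), 7.521477699279785) [[0.46050000190734863, 0.3517000079154968], [0.482699990272522, 0.18359999358654022], [0.5856999754905701, 0.1972000002861023], [0.5634999871253967, 0.3652999997138977]]
rest ((0.48824119567871094, -0.2537730932235718), (0.11332586407661438, 0.01942645199596882), 17.768199920654297) [[0.43130001425743103, -0.26179999113082886], [0.43720000982284546, -0.28029999136924744], [0.545199990272522, -0.24570000171661377], [0.5392000079154968, -0.2272000014781952]]
knob pts 168 [0.52866454 0.24100573 0.1488772 ] [231.32142857 141.99404762]
z at 0.14996658268625007 0.009512891674823942 0.0007175048851257859 -0.000498372229065458 0.019092956035065445
cross 323.7826086956522 171.17391304347825 [ 0.65406959 -0.09397787  0.01      ]
brass ((266.1463317871094, 267.3171081542969), (23.190624237060547, 7.730207920074463), 83.6598129272461) 0.02120889200248599
brass ((239.9329376220703, 267.3963317871094), (23.52191734313965, 8.392796516418457), 83.6598129272461) 0.026153198969603775
brass ((164.46531677246094, 235.27455139160156), (23.340778350830078, 7.67888879776001), 81.25383758544922) 0.016015713556923328
```

View pics/crop1.png

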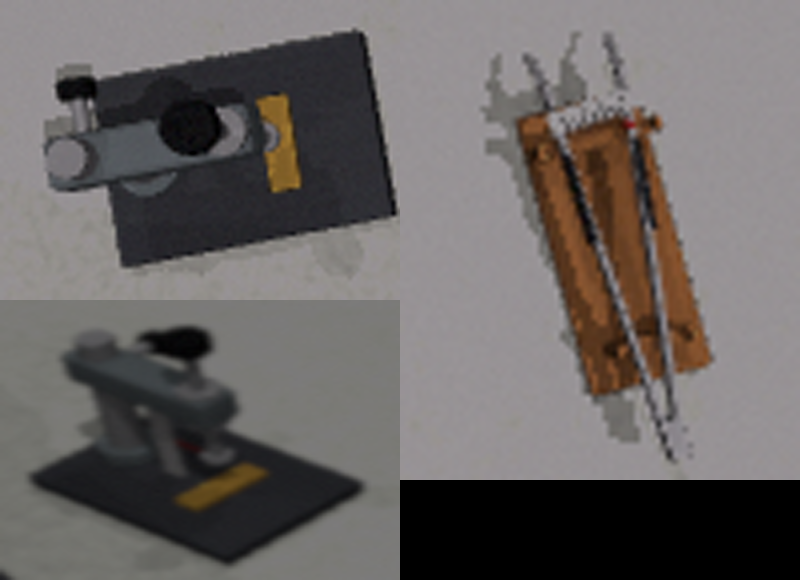

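The crop confirms both. The larger gauge has its knob at top-view px (142,231), and the strip under it shows at (164,235). The smaller tweezers sit on the rest with the rear joint near (421,282) and the tips near (394,211) and (409,207). Next I refine the tweezers' pose and push the knob.

```bash
python3 - <<'E'
from h import *
im=cv2.imread("pics/top0.png"); hsv=cv2.cvtColor(im,cv2.COLOR_BGR2HSV); C=cloud("top",np.load("top0.npy"))
m=((hsv[...,0]<15)&(hsv[...,1]>75)).astype(np.uint8); m[:,:380]=0;m[:,440:]=0;m[:212]=0;m[280:]=0
m=cv2.morphologyEx(m,cv2.MORPH_CLOSE,np.ones((9,9)))
c=max(cv2.findContours(m,0,1)[0],key=cv2.contourArea)
w=np.array([ray("top",u,v,.006)[:2] for u,v in c[:,0]],np.float32); r=cv2.minAreaRect(w); print("rest",r,cv2.boxPoints(r).round(4).tolist())
rear=ray("top",421.6,282.5,.032); tip=ray("top",401.9,209.3,.018); d=tip-rear; d[2]=0
print("len",np.linalg.norm(d),"head",np.degrees(np.arctan2(d[1],d[0])),"origin",rear+d/np.linalg.norm(d)*85,tip-d/np.linalg.norm(d)*.07,rear+d/np.linalg.norm(d)*.085)
print("strip",ray("top",164.47,235.27,.017)," knob in side",proj("side",[.5287,.241,.15]),"cross in side",proj("side",[.654,-.094,.01]))
R=sense()["tcp_rot"]; k=np.array([.5287,.241])
command_gripper(0.0,30)
movep([*k,.205],R)
hit=move_l([*k,.165],feed=.06,until_force=1.0); s=sense(); print("touch",hit,s["position"],s["wrist_force"],s["finger_gap"],s["time_s"])
E
```

```text
rest ((0.4930264949798584, -0.27434027194976807), (0.11404090374708176, 0.05513085424900055), 13.560982704162598) [[0.4311000108718872, -0.26089999079704285], [0.4440999925136566, -0.31450000405311584], [0.5548999905586243, -0.28780001401901245], [0.5419999957084656, -0.23420000076293945]]
len 0.15719939918290976 head 12.107108254885686 origin [8.35230917e+01 1.75389529e+01 3.20000000e-02] [ 0.4989876  -0.27064669  0.018     ] [ 0.49683712 -0.27110799  0.032     ]
strip [0.52687515 0.24354564 0.017     ]  knob in side [211.33379164 137.09665602] cross in side [366.38664969 237.03447579]
touch True [0.52790685 0.24090707 0.17041049] [-0.36810982  0.1283012   1.57869444] -7.003683401825991e-05 3.2083
```

```bash
python3 - <<'E'
from h import *
p=sense()["position"]; 
hit=move_l([.5287,.241,.138],feed=.02,until_force=6); s=sense(); print(hit,s["position"],s["wrist_force"],s["time_s"])
sleep(.4); s=sense(); print(s["position"],s["wrist_force"]); im,_=camera("side"); cv2.imwrite("pics/gs.png",im[...,::-1])
cv2.imwrite("pics/gscrop.png",cv2.resize(im[120:220,160:270,::-1],(660,600),interpolation=cv2.INTER_CUBIC))
E
```

```text
True [0.52812271 0.24099365 0.15011464] [-1.1858404  -0.73777856  5.21077734] 4.2833
[0.52808428 0.24097436 0.15009695] [-0.45565666 -0.3683237   5.10879405]
```

View pics/gscrop.png

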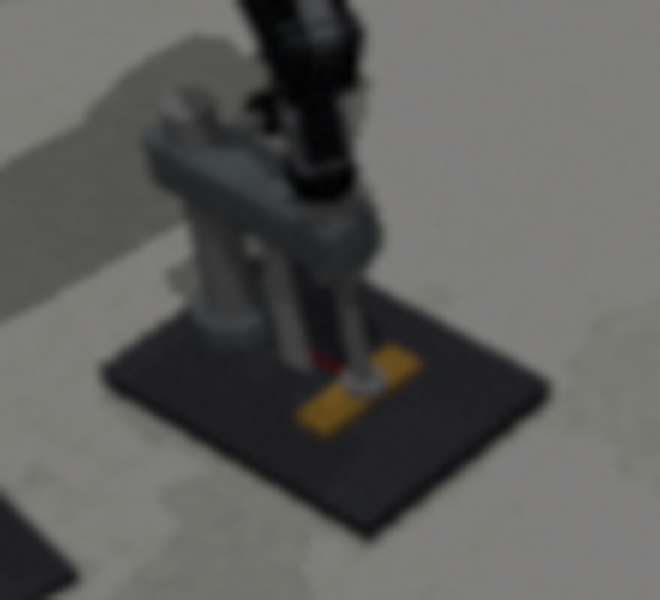

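The picture shows the foot (360,380 in the crop) down on the strip with the red pointer low. A fingertip height of 125.1 mm gives a reading of about 5 mm. I'll push slightly harder to prove it has bottomed, then release and go to the tweezers.

```bash
cat >> h.py <<'E'
def Rd(a,s=1):
    c,q=s*np.cos(a),s*np.sin(a); return np.array([[c,q,0],[q,-c,0],[0,0,-1.]])
E
python3 - <<'E'
from h import *
hit=move_l([.5287,.241,.140],feed=.02,until_force=6); s=sense(); print(hit,s["position"],s["wrist_force"])
sleep(.3); s=sense(); print(s["position"],s["wrist_force"],s["time_s"])
move_l([.5287,.241,.24],feed=.12)
a=np.radians(13); g=np.array([.4975,-.2715])
for sg in(1,-1):
    q=inverse_kinematics([*g,.16],Rd(a,sg)); q2=inverse_kinematics([*g,.04],Rd(a,sg)); q3=inverse_kinematics([.584,-.094,.036],Rd(0,sg)); print(sg,*[None if x is None else np.round(x,2) for x in (q,q2,q3)])
movep([*g+[-.12,-.0],.20],Rd(a,-1)) if False else None
E
```

```text
True [0.52814346 0.24096743 0.150155  ] [0.29421463 0.51247661 4.04542035]
[0.5280578  0.24094746 0.15014299] [0.85186123 0.46105072 3.90301231] 5.2417
1 [-0.12  0.48  0.73  1.92 -0.41  0.89 -0.53] [-0.04  0.66  0.63  1.99 -0.6   0.69 -0.37] [-0.36  0.69  0.62  1.93 -0.61  0.71 -0.94]
-1 [ 0.2   0.4   0.29  1.91 -0.15  0.85  2.36] [ 0.29  0.58  0.18  1.97 -0.17  0.61  2.38] [-0.01  0.61  0.13  1.91 -0.12  0.63  1.77]
```

Reading confirmed: the knob did not move under extra push (25.1 mm below the TCP, so 5.1 mm), which makes it the 5 mm strip. Next I locate the black grip pads and grasp.

```bash
python3 - <<'E'
from h import *
im=cv2.imread("pics/top0.png"); V=im.max(2)
m=((V<60)).astype(np.uint8); m[:,:390]=0;m[:,432:]=0;m[:215]=0;m[258:]=0
n,l,st,ce=cv2.connectedComponentsWithStats(m)
for i in range(1,n):
    if st[i,4]>4: print(st[i],ce[i].round(1),ray("top",*ce[i],.038).round(4))
print("manual",ray("top",409.8,236.4,.038))
s=sense(); print(s["position"],s["wrist_force"])
command_gripper(.060)
movep([.495,-.24,.20],Rd(np.radians(13)))
print(sense()["time_s"],sense()["wrist_force"])
c,_=camera("side"); cv2.imwrite("pics/s2.png",cv2.resize(c[230:410,290:490,::-1],(666,600),interpolation=cv2.INTER_CUBIC))
E
```

```text
[414 226   4  17  24] [415.1 233.7] [ 0.5146 -0.2781  0.038 ]
[394 228   2   3   5] [394.4 228.8] [ 0.5258 -0.2358  0.038 ]
[400 229   7  17  30] [403.  236.8] [ 0.5088 -0.2528  0.038 ]
manual [ 0.50927018 -0.26694702  0.038     ]
[0.52792683 0.24071757 0.23891525] [-0.01276866 -0.38339337 -0.53386167]
8.5083 [-0.0321874  -0.03892081 -0.41418252]
```

View pics/s2.png

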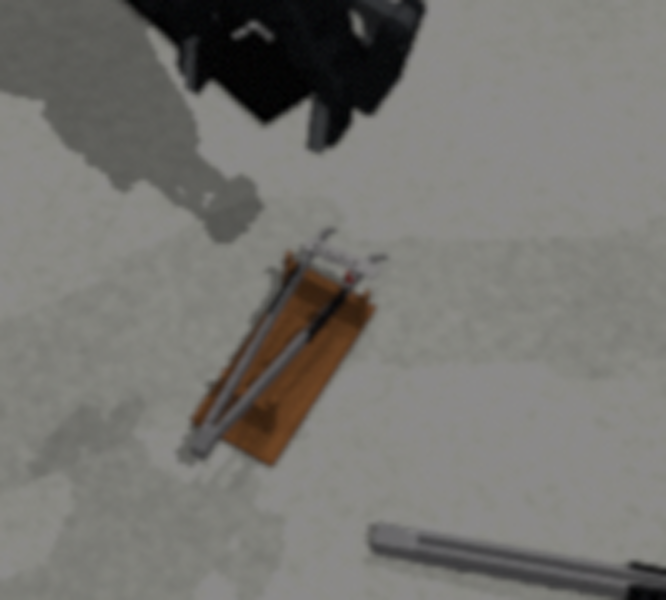

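Side view: pads at about px (388,324) and (374,319). I'll cross-check these against the top view by ray casting, then grasp.

```bash
python3 - <<'E'
from h import *
print(ray("side",387.6,323.7,.034),ray("side",374.1,318.6,.034))
print(proj("side",[.5117,-.2655,.034]))
K,t,R=P("top"); 
# tips in side crop (330,232),(380,258)
print(ray("side",290+330/3.33,230+232/3.33,.018),ray("side",290+380/3.33,230+258/3.33,.018), "rear",ray("side",290+203/3.33,230+440/3.33,.032))
E
```

```text
[ 0.51435476 -0.27741551  0.034     ] [ 0.50512648 -0.25381627  0.034     ]
[381.53373936 320.45326459]
[ 0.56433109 -0.23732431  0.018     ] [ 0.57101968 -0.2680624   0.018     ] rear [ 0.41538737 -0.28572104  0.032     ]
```

```bash
python3 - <<'E'
from h import *
a=np.radians(12.9); R=Rd(a); g=[.509,-.2657]
movep([*g,.12],R)
command_gripper(.045,25)
print(move_l([*g,.042],feed=.08,until_force=6),sense()["position"])
command_gripper(.01307,25); s=sense(); print(s["finger_gap"],s["gripper_force"],s["wrist_force"],s["time_s"])
print(move_l([*g,.047],feed=.03)); s=sense(); print(s["finger_gap"],s["wrist_force"])
move_l([*g,.15],feed=.12)
# show to the top camera
movep([.50,-.10,.45],Rd(0)); sleep(.3)
s=sense(); print(s["position"],s["finger_gap"],s["gripper_force"],s["wrist_force"],s["time_s"])
for n in("top","side"):
    im,d=camera(n); np.save(n+"3.npy",d); cv2.imwrite(f"pics/{n}3.png",im[...,::-1])
    u,v=proj(n,[.57,-.10,.42]).astype(int); print(n,u,v)
    h=60; u=np.clip(u,h,640-h);v=np.clip(v,h,480-h)
    cv2.imwrite(f"pics/{n}3c.png",cv2.resize(im[v-h:v+h,u-h:u+h,::-1],(400,400),interpolation=cv2.INTER_CUBIC))
cv2.imwrite("pics/c3.png",np.hstack([cv2.imread("pics/top3c.png"),cv2.imread("pics/side3c.png")]))
E
```

```text
False [ 0.50934621 -0.26596019  0.04247517]
0.01309297953004341 13.786237388849258 [-0.25803133 -0.44638175  5.94756089] 10.825
False
0.013124363702173876 [-1.21394532  0.56209225 -1.39209802]
[ 0.4999122  -0.10026174  0.44954219] 0.013242115207585283 11.883908808231354 [-0.52403486 -1.01916261 -0.19826879] 13.7417
top 330 180
side 341 75
```

View pics/c3.png

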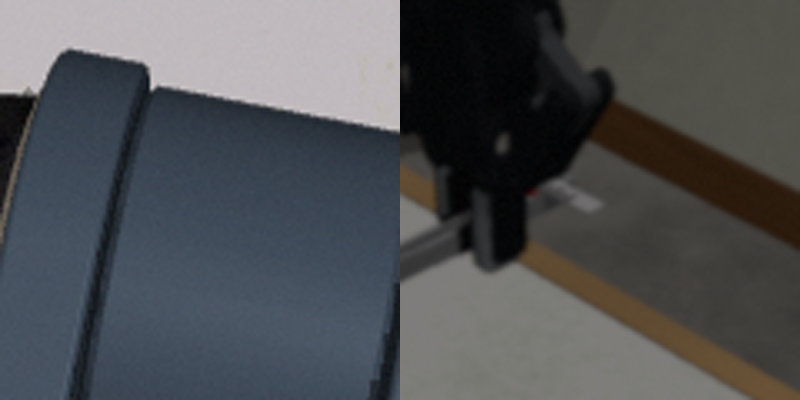

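Top view: the arm hides the tweezers. Side view: they hang level in the fingers with the scale at crop (575,195), but they are too small to read. I'll bring the tips close to the side camera to check the gap and the tip position in the hand.

```bash
python3 - <<'E'
from h import *
K,t,Rc=P("side"); best=None
for D in(.33,.38,.43,.5):
  T=t+Rc[:,2]*D
  for hd in(-138,-120,-155,-100,-80,-60,180,160):
    a=np.radians(hd); pos=T-.07*np.array([np.cos(a),np.sin(a),0])+[0,0,.024]
    q=inverse_kinematics(pos,Rd(a))
    if q is not None and best is None: best=(D,hd,pos,q)
    print(D,hd,q is not None,end="; ")
print(best)
if best:
    D,hd,pos,q=best; movep(pos,Rd(np.radians(hd))); sleep(.4)
    s=sense(); print(s["position"],s["finger_gap"],s["gripper_force"],s["time_s"])
    im,d=camera("side"); np.save("side4.npy",d); np.save("side4i.npy",im); np.save("pose4.npy",np.hstack([s["tcp_rot"],np.array(s["position"])[:,None]]))
    cv2.imwrite("pics/s4.png",cv2.resize(im[160:310,220:420,::-1],(800,600),interpolation=cv2.INTER_CUBIC))
E
```

```text
0.33 -138 False; 0.33 -120 False; 0.33 -155 False; 0.33 -100 True; 0.33 -80 True; 0.33 -60 True; 0.33 180 True; 0.33 160 True; 0.38 -138 False; 0.38 -120 False; 0.38 -155 False; 0.38 -100 True; 0.38 -80 True; 0.38 -60 True; 0.38 180 True; 0.38 160 True; 0.43 -138 False; 0.43 -120 False; 0.43 -155 True; 0.43 -100 True; 0.43 -80 True; 0.43 -60 True; 0.43 180 True; 0.43 160 True; 0.5 -138 False; 0.5 -120 False; 0.5 -155 True; 0.5 -100 True; 0.5 -80 True; 0.5 -60 True; 0.5 180 True; 0.5 160 True; (0.33, -100, array([ 0.23750691, -0.36468083,  0.61954098]), array([-0.34661429, -0.2079823 ,  1.00394882,  1.41209568,  0.18160078,
        1.83808168, -2.62024527]))
[ 0.23778399 -0.36453194  0.61945744] 0.012700514961696881 11.88779041171074 15.7583
```

```bash
ls pics
```

```text
c3.png
crop1.png
gs.png
gscrop.png
s2.png
s4.png
side0.png
side3.png
side3c.png
top0.png
top3.png
top3c.png
```

View pics/s4.png

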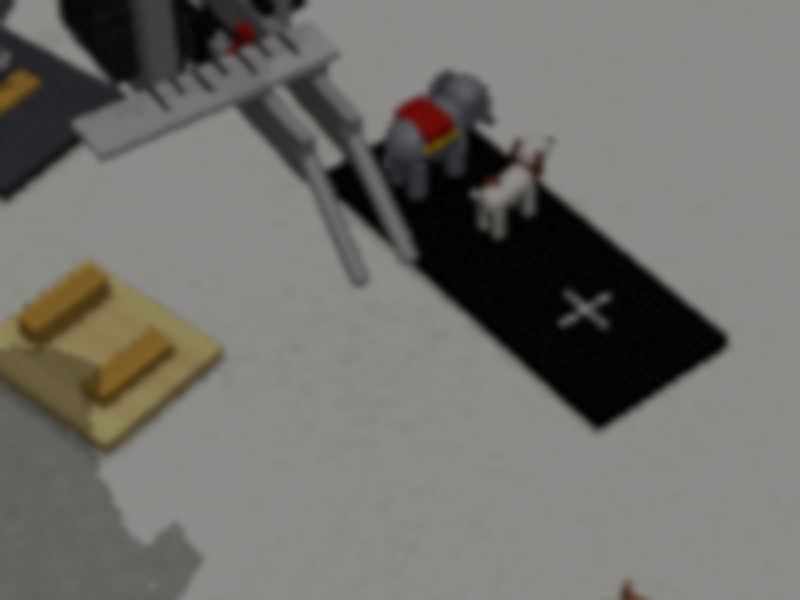

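Clear view: the tips are at crop (360,282) and (410,258), i.e. px (310,230) and (322,224). They are open by a small gap and the tweezers are level. I'll measure in the tool frame from depth and colour.

```bash
python3 - <<'E'
from h import *
d=np.load("side4.npy"); P4=np.load("pose4.npy"); R,p=P4[:,:3],P4[:,3]
C=cloud("side",d); T=(C-p)@R   # tool frame
m=(d>.2)&(d<.42)&(T[...,0]>.045)&(T[...,0]<.085)&(abs(T[...,1])<.03)
print(m.sum(), "xmax",np.sort(T[m][:,0])[-8:].round(4))
m2=m.copy(); m2[:195]=0
n,l,st,ce=cv2.connectedComponentsWithStats(m2.astype(np.uint8)); 
for i in range(1,n):
    if st[i,4]>15:
        q=T[l==i]; print(st[i],"y",q[:,1].min().round(4),q[:,1].max().round(4),"x",q[:,0].min().round(4),q[:,0].max().round(4),"zmax",q[:,2].max().round(4))
# rays onto planes at the tool z of the arm tips, slice by row
K,t,Rc=P("side")
for v in range(200,232,3):
    us=np.where(m2[v])[0]
    print(v,[(int(u),*(T[v,u]*1e3).round(1)) for u in us])
E
```

```text
414 xmax [0.0621 0.0623 0.0623 0.0624 0.0625 0.0628 0.0628 0.0629]
[293 195  19  37 199] y 0.0028 0.0068 x 0.045 0.0629 zmax 0.0255
[305 195  19  31 168] y -0.0053 -0.0018 x 0.0453 0.0628 zmax 0.0248
200 [(294, np.float64(45.8), np.float64(5.9), np.float64(11.2)), (295, np.float64(46.4), np.float64(5.5), np.float64(11.0)), (296, np.float64(47.1), np.float64(5.2), np.float64(10.6)), (297, np.float64(47.4), np.float64(4.7), np.float64(10.6)), (298, np.float64(48.6), np.float64(4.7), np.float64(9.7)), (299, np.float64(47.4), np.float64(3.3), np.float64(11.3)), (307, np.float64(46.8), np.float64(-2.7), np.float64(15.0)), (308, np.float64(49.1), np.float64(-2.1), np.float64(12.8)), (309, np.float64(50.0), np.float64(-2.2), np.float64(12.2)), (310, np.float64(50.6), np.float64(-2.6), np.float64(12.0)), (311, np.float64(50.4), np.float64(-3.5), np.float64(12.6)), (312, np.float64(50.6), np.float64(-4.1), np.float64(12.7)), (313, np.float64(50.9), np.float64(-4.6), np.float64(12.7))]
203 [(294, np.float64(45.6), np.float64(5.9), np.float64(13.8)), (295, np.float64(46.4), np.float64(5.7), np.
[... 4981 characters left out ...]
t64(-3.8), np.float64(24.1)), (323, np.float64(62.8), np.float64(-4.0), np.float64(23.4))]
227 [(306, np.float64(59.5), np.float64(6.3), np.float64(23.0)), (307, np.float64(59.9), np.float64(5.8), np.float64(22.9)), (308, np.float64(60.1), np.float64(5.2), np.float64(23.1)), (309, np.float64(60.5), np.float64(4.8), np.float64(23.0)), (310, np.float64(61.0), np.float64(4.3), np.float64(22.8))]
230 [(307, np.float64(60.8), np.float64(6.4), np.float64(24.4)), (308, np.float64(61.6), np.float64(6.2), np.float64(23.9)), (309, np.float64(62.9), np.float64(6.3), np.float64(22.7)), (310, np.float64(62.4), np.float64(5.3), np.float64(23.7)), (311, np.float64(62.1), np.float64(4.4), np.float64(24.5))]
```

The tips hang level and their midpoint is in tool frame at about (62.8, 1.0, 25) mm. The gap is about 5.6 mm, a little wide. I'll trim the grip slightly, re-measure, and go to hover over the cross.

```bash
cat >> h.py <<'E'
def tipmeas(dmax,n=4):
    """tips in tool frame from side depth: gap from inner-edge pixels, mid, max x/z"""
    g=[];A=[]
    for _ in range(n):
        s=sense(); R=np.array(s["tcp_rot"]);p=np.array(s["position"]); _,d=camera("side"); T=(cloud("side",d)-p)@R
        m=(d>.1)&(d<dmax)&(T[...,0]>.048)&(T[...,0]<.075)&(abs(T[...,1])<.015)&(T[...,2]<.0285)&(T[...,2]>.005)
        for v in np.where(m.any(1))[0]:
            u=np.where(m[v])[0]; k=np.diff(u).argmax() if len(u)>3 else None
            if k is not None and u[k+1]-u[k]>2:
                L,Rr=u[:k+1],u[k+1:]
                if min(len(L),len(Rr))<3: continue
                a,b=T[v,L,1].mean(),T[v,Rr,1].mean(); pp=abs(a-b)/(Rr.mean()-L.mean())
                g.append((pp*(Rr[0]-L[-1]-1),(a+b)/2))
        A.append(np.percentile(T[m],98,axis=0)[[0,2]])
    g=np.array(g); return np.median(g,0)*1e3,g.mean(0)*1e3,len(g),np.mean(A,0)*1e3
E
python3 - <<'E'
from h import *
print(tipmeas(.42)); command_gripper(.0127,25); sleep(.2); print(tipmeas(.42)); print(np.mean([sense()["finger_gap"] for _ in range(5)]))
a=np.radians(-4.7); R=Rd(a); off=R@np.array([.0628,.001,0]); c=np.array([.654,-.094])
movep([*(c-off[:2]),.12],R); move_l([*(c-off[:2]),.055],feed=.1); sleep(.2)
s=sense(); print(s["position"],s["finger_gap"],s["time_s"])
im,d=camera("side"); cv2.imwrite("pics/s5.png",cv2.resize(im[185:285,310:430,::-1],(720,600),interpolation=cv2.INTER_CUBIC))
tm=np.array(s["position"])+np.array(s["tcp_rot"])@[.0628,.001,.0247]; print(tm,proj("side",tm))
E
```

```text
(array([5.33242936, 0.92851433]), array([5.26736193, 0.95050099]), 97, array([62.18998515, 24.1535714 ]))
(array([4.73364362, 1.0151335 ]), array([4.68924184, 1.00339542]), 98, array([62.25571152, 24.37417587]))
0.012974537919961737
[ 0.59199083 -0.08790979  0.05571453] 0.012959558368046895 20.0167
[ 0.65453255 -0.09405163  0.03110272] [367.03399572 229.87392601]
```

View pics/s5.png

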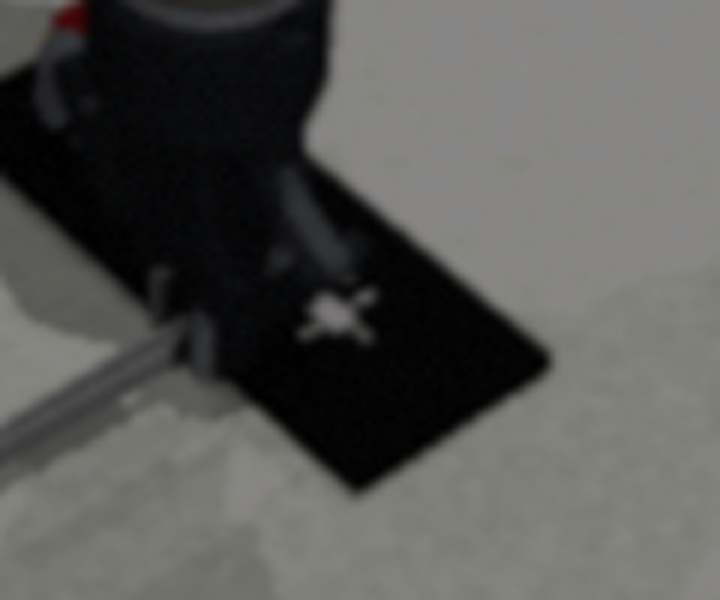

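The view shows the cross at crop (338,312) with the tips' dark grey end just above it at (345,268), as predicted (342,269). I'll trim the gap to 5 mm and lower, then check by depth.

```bash
python3 - <<'E'
from h import *
command_gripper(.0129,25)
a=np.radians(-4.7); R=Rd(a); off=R@np.array([.0625,.001,0]); c=np.array([.654,-.094])
print(move_l([*(c-off[:2]),.0385],feed=.03,until_force=8)); sleep(.4)
s=sense(); print(s["position"],s["finger_gap"],s["wrist_force"],s["gripper_force"],s["time_s"])
Rt=np.array(s["tcp_rot"]);p=np.array(s["position"]); print("tipmid",p+Rt@[.0625,.001,.0243])
for n in("side","top"):
    im,d=camera(n); C=cloud(n,d); T=(C-p)@Rt
    m=(d>0)&(T[...,0]>.045)&(T[...,0]<.075)&(abs(T[...,1])<.012)&(C[...,2]>.0125)&(C[...,2]<.04)
    print(n,m.sum(),"front x",np.sort(T[m][:,0])[-6:].round(4),"y",np.percentile(T[m][:,1],[5,50,95]).round(4) if m.any() else 0)
    print((C[m][T[m][:,0]>.058]).round(4).tolist())
    if n=="side": cv2.imwrite("pics/s6.png",cv2.resize(im[205:265,330:410,::-1],(800,600),interpolation=cv2.INTER_CUBIC))
E
```

```text
False
[ 0.59183392 -0.08786617  0.03858697] 0.013017112798004712 [0.67024304 0.23502079 0.30761827] 12.136595696210861 21.3833
tipmid [ 0.65404612 -0.0939814   0.01429734]
side 6 front x [0.0536 0.0576 0.0591 0.0615 0.0726 0.0734] y [0.0031 0.0096 0.0109]
[[0.6648, -0.0967, 0.0133], [0.6633, -0.1037, 0.0137], [0.6528, -0.0967, 0.0131], [0.6499, -0.1023, 0.0135]]
top 0 front x [] y 0
[]
```

View pics/s6.png

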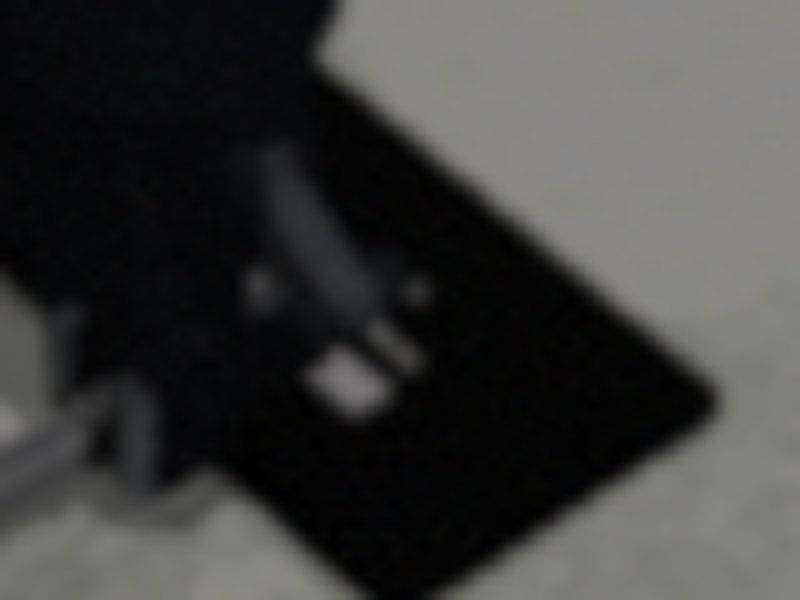

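The last view shows the tip end at crop (362,305), against (366,308) predicted, directly above the cross centre at (364,320). The white scale end at (350,380) hides one arm of the cross. Clearance to the base is about 4 mm, no contact force, grip steady, 21 s used.

```bash
python3 - <<'E'
from h import *
sleep(.5); g=[]
for _ in range(4): s=sense(); g.append(s["finger_gap"]); sleep(.05)
print(np.round(g,5),s["position"]); print(finish_job())
E
```

```text
[0.01293 0.013   0.01321 0.01319] [ 0.59180779 -0.0878798   0.03849151]
the job is handed in; nothing more can be done
None
```

The job is handed in: the gauge read about 5 mm, and the tweezers are held with a tip gap of about 5 mm, roughly 4 mm above the chalk cross. The gap is inferred from the grip width, because the tips were too small to measure directly in the last view.

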